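# Centre the mixing cup on the bench scale and tare it

### The job

Centre the empty mixing cup on the bench scale and tare it: with the fingertips slide the cup that stands on the scale across the weighing pan, without lifting or tipping it, until its foot is wholly inside the circle engraved in the middle of the pan, and take your hand off it. Then lightly press the long tare key, at the right-hand end of the key row as you face the keys, all the way in, let it spring back, and withdraw. Do not press the other keys, do not lean on the pan, and leave everything else on the bench where it is.

Things in the scene. Friction and masses are not known exactly. Their poses are not given: they have to be found in the camera images.
- scale: bench balance, fixed to the bench: light plastic housing 270 mm deep (x) by 220 mm wide (y), 64 mm high to its pan. Origin: middle of its underside. Own -x is the front, towards the robot and user; +y the left as the user faces it; yaw up to 0.45 rad. The front 80 mm is a panel that slopes up to the pan by 0.14 rad, with one row of four grey keys in front of the display
- pan: flat metal weighing pan of the scale, fixed to it: 170 mm (scale's x) by 200 mm (scale's y), its top 64 mm above the bench. A circle 92 mm across (inside of the line) is engraved in its middle. Its origin lies under its centre, 50 mm above the bench.
- pan_center (a point): centre of the engraved circle, on the pan's top face, 40 mm behind (+x of) the scale's origin; axes as the scale's
- cup: empty open white mixing cup on the pan, 70 mm high, 66 mm across at the foot, 72 mm across at the rim, wall 3 mm, about 0.13 kg. Origin: centre of its underside. At the start it stands left of the circle (scale's +y), 30 to 50 mm to the side and up to 30 mm to the front or back; it slides freely on the pan when pushed low down.
- tare (a joint): travel of the tare key, m: 0 is out, 0.004 is fully in; a spring pushes it back out (0.5 N to start, about 5.5 N fully in)
- tare_top (a point): middle of the upper face of the tare key, the only long key: 37 mm (scale's y) by 20 mm, others being round; it is at the right-hand (scale's -y) end of the row. It stands 6 mm proud of the panel and moves in square to the panel, nearly straight down; its face is about 44 mm above the bench.
- key_c (a joint): travel of the round key next to the tare key, m; 0 is out. Leave alone
- key_b (a joint): travel of the next round key to the left, m; 0 is out. Leave alone
- key_a (a joint): travel of the leftmost round key, m; 0 is out. Leave alone. The round keys are 20 mm across; centres of key_c, key_b and key_a lie 51, 95 and 139 mm left (scale's +y) of the tare key's
- spare_cup: a second mixing cup just like the first, standing on the bench to the right of the scale; leave alone. Origin: centre of its underside
- dye_bottle: small amber bottle, 40 mm across, 85 mm high, standing left of the scale's back; leave alone. Origin: centre of its underside
- wax_tin: flat metal tin, 72 mm across, 32 mm high, left of the scale's front; leave alone. Origin: centre of its underside
- palette_knife: palette knife, 185 mm long, 17 mm wide, 12 mm high, lying to the right of the scale's front; leave alone. Origin: on its underside where handle meets blade; the blade points along its +x
- mug: grey mug 84 mm across, 85 mm high, well off to one side of the scale; leave alone. Origin: centre of its underside
- jar: glass jar with lid, 68 mm across, 85 mm high, well off to one side of the scale; leave alone. Origin: centre of its underside
- slicker: turned wooden slicker standing on end, 28 mm across, 96 mm high, far left; leave alone. Origin: centre of its underside
- mallet: mallet 230 mm long lying far right on the bench; leave alone. Origin: about its middle
Mind the look-alikes: they are no part of the job. Leave any green or purple look-alike of the cup alone.

How it is judged:
On the way, in this order (a step that is already met when the one before it is completed fails the run):
1. the cup stands upright on the pan with its foot inside the engraved circle (within 15 mm of its centre), and the hand is off cup and pan (horizontal distance between cup and pan_center below 0.015 m and angle between cup's own z axis and vertical below 0.06 rad and z of cup in the frame of pan_center between -0.003 and 0.003 m and contact force between each of cup, pan and the arm below 0.1 N and contact force between each of cup, pan and the fingers below 0.1 N), for 0.3 s.
2. the tare key is pressed in (at least 2.5 mm) while the cup stands in the circle and nothing else touches cup or pan (all of step 1 and value of joint tare above 0.0025 m), for 0.1 s.
At the end, for the whole second after the job is handed in: the cup rests upright on the pan within 15 mm of the circle's centre, all keys are back out, and the other things are within 15 mm of where they were (value of joint each of tare, key_a, key_b, key_c below 0.001 m and horizontal distance between cup and pan_center below 0.015 m and angle between cup's own z axis and vertical below 0.06 rad and z of cup in the frame of pan_center between -0.003 and 0.003 m and linear speed of cup below 0.01 m/s and distance of each of spare_cup, dye_bottle, wax_tin, palette_knife, mug, jar, slicker, mallet from where it was at the start of the episode below 0.015 m); the robot touches nothing.
It fails at once if the tare key is pressed before the cup is in the circle (value of joint tare above 0.0025 m and not (horizontal distance between cup and pan_center below 0.015 m)).
It fails at once if another key is pressed (more than 1.5 mm) (value of joint any of key_a, key_b, key_c above 0.0015 m).
It fails at once if the cup is lifted (more than 8 mm), tipped (more than 0.35 rad) or pushed off the pan (z of cup in the frame of pan_center above 0.008 m or angle between cup's own z axis and vertical above 0.35 rad or z of cup in the frame of pan_center below -0.01 m).
It fails at once if the pan is leaned on with more than 5 N, or the scale or a key is pushed with more than 25 N (contact force between pan and the arm above 5 N or contact force between pan and the fingers above 5 N or contact force between scale and the arm above 25 N or contact force between scale and the fingers above 25 N).
It fails at once if one of the other things on the bench is moved more than 15 mm (distance of any of spare_cup, dye_bottle, wax_tin, palette_knife, mug, jar, slicker, mallet from where it was at the start of the episode above 0.015 m).
It also fails if it takes over 48 s, if anything falls off the work surface, if the arm or the gripper's body presses on something with over 40 N, if the wrist force passes 120 N, or if a joint passes its speed limit or range.

### The arm

A 7-joint arm with a two-finger parallel gripper is mounted at the origin on the work surface. World frame = base frame: x ahead of the robot, y to its left, z up, the work surface at z = 0. Lengths are in m, angles in rad, forces in N, time in s.
With the tool pointing down it reaches from about 0.4 to 0.85 m from the base axis. Payload 4.5 kg.
Tool frame: the origin (TCP) lies at the very end of the fingers, on their centre line; the grasp point (between the pads) lies 19 mm behind it; z points along the fingers, y is the line along which they close (so a half turn about z gives the same grasp; the last joint's range is limited). The gripper opens to 88 mm and grips with 3 to 60 N. Pads are 18 mm wide; open, the fingers measure 123 mm over their backs; the gripper's body (75 mm by 187 mm) begins 45 mm behind the grasp point.
Start: joints at [1.335, 0.689, -0.195, 1.565, 0.157, 0.902, -0.215], TCP at [0.167, -0.602, 0.239] pointing down, gripper open.
Joint ranges: [-3.01, 3.01], [-0.46, 2.08], [-1.47, 1.51], [0.13, 2.56], [-1, 4.14], [0.04, 2.09], [-2.66, 2.66]. Speed limits (rad/s): [2.57, 2.57, 3.14, 3.14, 3.14, 3.14, 3.14].

### API

Orientations are given as a unit quaternion [x, y, z, w].
In Python, from plant import r gives the robot as it stands. The module is installed in compiled form; this text tells all that it offers.
- The arm moves only by the tool step_arm, never from a script. Its argument "increments" is a list of rows, each a list of 2 entries, a list of its own where there are three numbers: the shift along the world's x, y, z in cm, then the turn, a rotation vector about the world's x, y, z in degrees. A call has exactly 10 rows; each row shifts and turns the commanded pose from where the row before left it; what a row does not reach is not made up. A row lasts 1/10 s, in which the tool goes at most 50 mm and 8.59 degrees, less where a joint would pass 70% of its speed; a pose out of reach is approached as far as the arm can. A call is refused whole if a number of a shift passes 5 or a number of a turn 8.59, either way. A call with a gripper value outside its range is refused whole. "fingers" is the opening, from 0 (shut) to 1 (fully open), set as the call begins (left out, the last holds). The fingers move at their own pace and stop on an object; "grip_force" is the grip in N (left out, the last holds). Time passes only in rows, so rows that do not move let the fingers close, or fill a call up. It gives the time, the measured TCP pose, the force, the opening and the grip force at its end, in the units of the state.
- r.get_state(): the state, without advancing time (a new reading comes with each control period).
- r.snapshot(name): name is "side" or "top"; returns (picture, depth): 384x512x3 uint8, red, green, blue; 384x512 float32, m along the optical axis (not along the pixel's ray), 0 where there is no reading.
- r.calibration(name): a dict with "fov_y" (degrees; the focal length in pixels is half the picture's height over the tangent of half this angle, whatever the lens; pixels are square), "cx", "cy" (the principal point, pixels), "R" (3x3) and "t" (3): a world point X has camera coordinates R X + t. Camera axes: x right, y down, z forward; pixel columns grow to the right and rows downward; lengths in m; the calibration is good to about 2 mm. A picture is of the moment at which its call begins. calibration takes no time and is no camera call.
- r.finish_job(): hands the job in; it is judged then, once.
The state is a dict: "clock": time; "q": joint angles; "qd": joint speeds; "joint_torque": joint torques, N m; "tool_pos": TCP position; "eef_rot": TCP orientation; "contact_force": force on the tool from outside, world axes, zero at the start; "moment": the same for the moment, N m; "opening": opening from 0.0 (shut) to 1.0 (fully open); "finger_force": force on a finger pad.
Only numpy, scipy, OpenCV 4.12 (cv2) and the standard library are available. Lean on these libraries where they do the work, as an engineer would, in place of code of your own. Each camera call takes 0.05 s, during which the arm holds its last target. There are 200 camera calls.

## Working session

There is one attempt and no reset: what is moved stays moved. The work goes in short steps, Python scripts to look and compute and a tool call to move; the robot and the scene stay as the last step left them, time stands still between calls to the robot, and variables do not carry over. Pictures are saved under pics/ and viewed, at most 10 in all, crops included, and the job is handed in when it is done.

Besides the shell and the picture viewer there is one more tool, called as name(argument=value, ...) on one line, values as JSON. step_arm: Moves the arm, as the interface text tells. Its arguments: {"type":"object","properties":{"increments":{"type":"array","items":{"type":"array"}},"fingers":{"type":"number"},"grip_force":{"type":"number"}},"required":["increments"]}

```bash
mkdir -p pics; cat > h.py <<'E'
import numpy as np, cv2
from plant import r
def ray(name,u,v,z):
    c=r.calibration(name); f=192/np.tan(np.radians(c['fov_y'])/2)
    R=np.array(c['R']);t=np.array(c['t']); o=-R.T@t
    d=R.T@np.array([(u-c['cx'])/f,(v-c['cy'])/f,1]); return o+d*(z-o[2])/d[2]
def cloud(name,D):
    c=r.calibration(name); f=192/np.tan(np.radians(c['fov_y'])/2)
    v,u=np.mgrid[:384,:512]; P=np.stack([(u-c['cx'])/f*D,(v-c['cy'])/f*D,D],-1)
    return (P-np.array(c['t']))@np.array(c['R'])
E
python3 - <<'E'
from h import *
for n in("top","side"):
    a,d=r.snapshot(n); np.savez(f'pics/{n}0.npz',a=a,d=d); cv2.imwrite(f'pics/{n}0.png',cv2.resize(a[:,:,::-1],(800,600),interpolation=cv2.INTER_CUBIC))
    c=r.calibration(n); print(n,c['fov_y'],-np.array(c['R']).T@c['t'])
print(r.get_state())
E
```

```text
top 47.99158117033846 [ 0.36826305 -0.02703451  1.44488084]
side 57.93335951299268 [0.03632268 0.70864901 0.71546122]
{'clock': 0.1, 'q': array([ 1.33480822,  0.68988013, -0.1945116 ,  1.56622579,  0.1572779 ,
        0.90248442, -0.2151104 ]), 'qd': array([-0.00073522, -0.00397078, -0.00136048, -0.00266096, -0.00056432,
       -0.0001399 , -0.00116963]), 'joint_torque': array([-3.88280270e-03, -5.28500497e+01, -1.27150308e+00, -1.53838742e+01,
       -5.24711993e-02,  1.99700480e-03,  6.56470479e-05]), 'tool_pos': array([ 0.16639115, -0.60186713,  0.23800627]), 'eef_rot': array([ 9.90912311e-01,  1.34507039e-01, -1.60224106e-04, -7.89072464e-04]), 'contact_force': array([-0.67927306,  0.45649755,  0.00908576]), 'moment': array([-0.04082643, -0.06350538, -0.00694298]), 'finger_force': 0.0, 'opening': 0.9998105720812296}
```

View pics/top0.png

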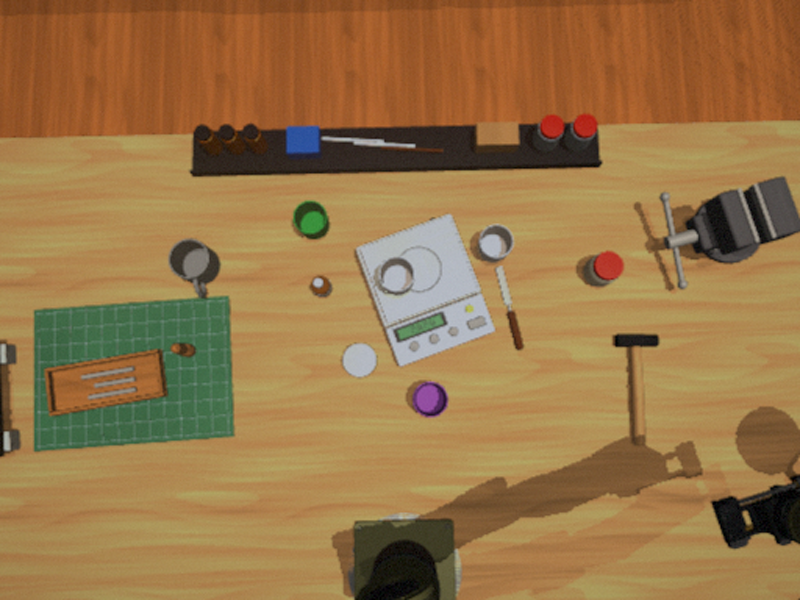

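View pics/side0.png

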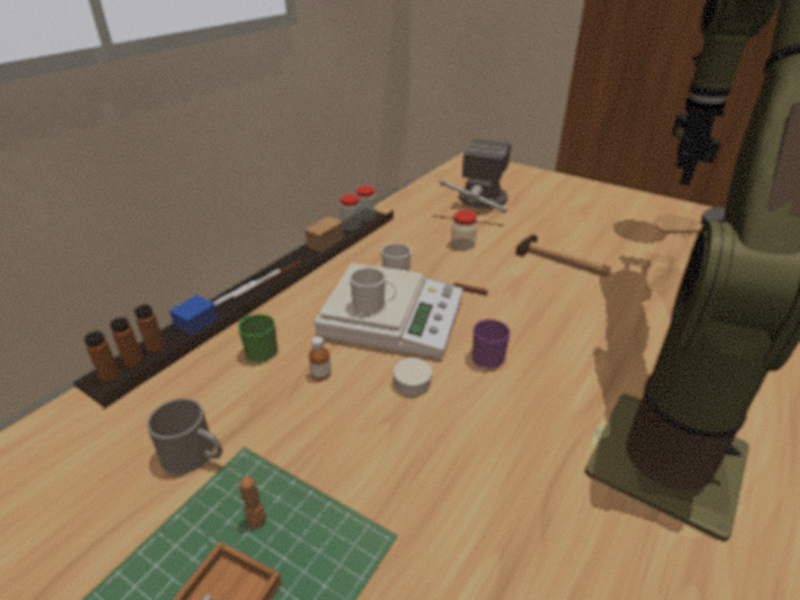

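The top view shows the white cup on the pan at about (394,276). The spare white cup stands on the bench at (495,243). The green (312,220) and purple (430,399) cups are look-alikes. The job's cup is the one on the pan, left of the circle at (420,269). The tare key is the long one at (476,323), and there is also a yellow round thing at (470,309).

```bash
python3 - <<'E'
from h import *
z=np.load('pics/top0.npz');a,d=z['a'],z['d'];P=cloud('top',d)
H=P[...,2]; roi=np.zeros(H.shape,bool); roi[130:240,220:325]=1
m=(roi&(H>.03)&(H<.16)).astype(np.uint8)
n,l,s,c=cv2.connectedComponentsWithStats(m); print(s,c)
# pan pts
pm=roi&(abs(H-.064)<.006)
n,l,s,c=cv2.connectedComponentsWithStats(pm.astype(np.uint8)); k=1+np.argmax(s[1:,4])
pts=P[l==k][:,:2]; rect=cv2.minAreaRect(pts.astype(np.float32)*1000); print('pan',rect, np.median(H[l==k]))
# cup rim
n2,l2,s2,c2=cv2.connectedComponentsWithStats((roi&(H>.115)&(H<.15)).astype(np.uint8))
for i in range(1,n2):
  if s2[i,4]>10:
    q=P[l2==i]; print('rim',s2[i],cv2.minEnclosingCircle(q[:,:2].astype(np.float32)*1000),np.median(q[:,2]))
crop=a[125:245,215:335]; cv2.imwrite('pics/crop1.png',cv2.resize(crop[:,:,::-1],(600,600),interpolation=cv2.INTER_CUBIC))
E
```

```text
[[     0      0    512    384 190883]
 [   228    136     89     98   5331]
 [   307    143     18     24    135]
 [   220    219     21     21    258]
 [   220    234      1      1      1]] [[255.0301546  191.66925813]
 [272.04933408 184.55618083]
 [315.25185185 153.2       ]
 [230.03488372 229.62790698]
 [220.         234.        ]]
pan ((618.783447265625, -45.78601837158203), (171.0657501220703, 199.8961639404297), 19.09955406188965) 0.06457876134030083
rim [243 164  23  23 112] ((597.8040771484375, -1.0918112993240356), 36.246089935302734) 0.13216091477994057
```

View pics/crop1.png

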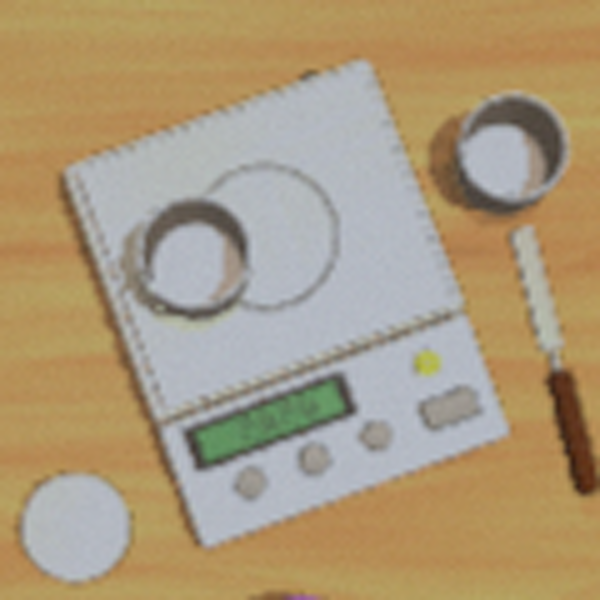

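Depth gives the pan centre at (0.619,-0.046), yaw 19.1°, and the cup at (0.598,-0.001). That is 49 mm left of and 5 mm in front of the circle, which matches the description. I'll straddle the cup with the fingers along the scale's y, grip softly and slide.

step_arm(increments=[[[2.15,3.0,0],[0,0,0.37]],[[2.15,3.0,0],[0,0,0.37]],[[2.15,3.0,0],[0,0,0.37]],[[2.15,3.0,0],[0,0,0.37]],[[2.15,3.0,0],[0,0,0.37]],[[2.15,3.0,0],[0,0,0.37]],[[2.15,3.0,0],[0,0,0.37]],[[2.15,3.0,0],[0,0,0.37]],[[2.15,3.0,0],[0,0,0.37]],[[2.15,3.0,0],[0,0,0.37]]], fingers=1, grip_force=3)

```text
clock: 1.1
tool_pos: [0.3821, -0.301, 0.2386]
eef_rot: [0.986, 0.167, -0.0, -0.0]
contact_force: [0.7, 0.1, -0.1]
opening: 0.997
finger_force: 0.0
```

step_arm(increments=[[[2.15,3.0,0],[0,0,0]],[[2.15,3.0,0],[0,0,0]],[[2.15,3.0,0],[0,0,0]],[[2.15,3.0,0],[0,0,0]],[[2.15,3.0,0],[0,0,0]],[[2.15,3.0,0],[0,0,0]],[[2.15,3.0,0],[0,0,0]],[[2.15,3.0,0],[0,0,0]],[[2.15,3.0,0],[0,0,0]],[[2.15,3.0,0],[0,0,0]]])

```text
clock: 2.1
tool_pos: [0.597, -0.0011, 0.2384]
eef_rot: [0.986, 0.167, -0.0, 0.0]
contact_force: [0.7, -0.3, -0.1]
opening: 0.997
finger_force: 0.0
```

step_arm(increments=[[[0,0,0],[0,0,0]],[[0,0,0],[0,0,0]],[[0,0,0],[0,0,0]],[[0,0,0],[0,0,0]],[[0,0,0],[0,0,0]],[[0,0,0],[0,0,0]],[[0,0,0],[0,0,0]],[[0,0,0],[0,0,0]],[[0,0,0],[0,0,0]],[[0,0,0],[0,0,0]]])

```text
clock: 3.1
tool_pos: [0.5966, -0.0024, 0.2387]
eef_rot: [0.986, 0.166, -0.0, 0.0]
contact_force: [-0.4, 0.1, 0.1]
opening: 1.003
finger_force: 0.0
```

step_arm(increments=[[[0.1,0.1,-1],[0,0,0]],[[0,0,-1.5],[0,0,0]],[[0,0,-1.5],[0,0,0]],[[0,0,-1.5],[0,0,0]],[[0,0,-1.5],[0,0,0]],[[0,0,-1.5],[0,0,0]],[[0,0,-1.0],[0,0,0]],[[0,0,-0.3],[0,0,0]],[[0,0,0],[0,0,0]],[[0,0,0],[0,0,0]]])

```text
clock: 4.1
tool_pos: [0.5981, -0.0013, 0.1412]
eef_rot: [0.986, 0.166, 0.001, 0.0]
contact_force: [-0.4, -0.7, 0.4]
opening: 0.998
finger_force: 0.0
```

```bash
python3 - <<'E'
from h import *
A=[]
for n,(y,x) in (("side",(150,180)),("top",(125,215))):
    a,d=r.snapshot(n); A.append(cv2.resize(a[y:y+100,x:x+130,::-1],(780,600) if 0 else (520,400),interpolation=cv2.INTER_CUBIC)[:,:400])
cv2.imwrite('pics/s1.png',np.hstack(A)); print(r.get_state()['tool_pos'])
E
```

```text
[ 0.59813543 -0.00139219  0.14142258]
```

View pics/s1.png

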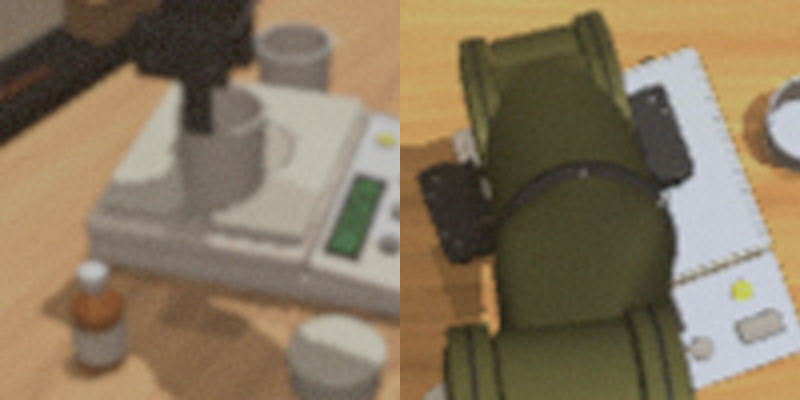

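```bash
python3 - <<'E'
from h import *
c=r.calibration('side'); f=192/np.tan(np.radians(c['fov_y'])/2)
def pj(X):
    p=np.array(c['R'])@X+c['t']; return (p[0]/p[2]*f+c['cx']-180)*4,(p[1]/p[2]*f+c['cy']-150)*4
ux,uy=np.array([.945,.327,0]),np.array([-.327,.945,0])
cup=np.array([.598,-.001,.134]); T=np.array([.598,-.0014,.1413])
for k in(1,-1): print('rim',pj(cup+.036*k*uy),pj(cup+.036*k*ux))
for s in(-.009,.009): print('tip outer/inner',pj(T+.0615*uy+s*ux),pj(T+.044*uy+s*ux))
E
```

```text
rim (np.float64(204.64378185101555), np.float64(129.54431808706272)) (np.float64(175.50613799021005), np.float64(97.95976796963339))
rim (np.float64(233.4987406295004), np.float64(80.85152464975022)) (np.float64(264.0607523514417), np.float64(111.2553775641145))
tip outer/inner (np.float64(205.1631213537862), np.float64(141.47402485733778)) (np.float64(212.6360969534021), np.float64(128.69322810136077))
tip outer/inner (np.float64(181.9966663596781), np.float64(137.84183852758986)) (np.float64(189.7471598550204), np.float64(125.15882164217737))
```

The side view agrees with the projected positions: the finger tip at about (197,133) lies outside the rim, which spans x = 178–265. Next I lower the fingers.

step_arm(increments=[[[0,0,-0.8],[0,0,0]],[[0,0,-0.8],[0,0,0]],[[0,0,-0.8],[0,0,0]],[[0,0,-0.8],[0,0,0]],[[0,0,-0.8],[0,0,0]],[[0,0,-0.8],[0,0,0]],[[0,0,-0.7],[0,0,0]],[[0,0,-0.6],[0,0,0]],[[0,0,0],[0,0,0]],[[0,0,0],[0,0,0]]])

```text
clock: 5.2
tool_pos: [0.5977, -0.0014, 0.0797]
eef_rot: [0.986, 0.166, 0.0, 0.0]
contact_force: [0.1, 0.6, -0.2]
opening: 0.998
finger_force: 0.0
```

step_arm(increments=[[[0,0,0],[0,0,0]],[[0,0,0],[0,0,0]],[[0,0,0],[0,0,0]],[[0,0,0],[0,0,0]],[[0,0,0],[0,0,0]],[[0,0,0],[0,0,0]],[[0,0,0],[0,0,0]],[[0,0,0],[0,0,0]],[[0,0,0],[0,0,0]],[[0,0,0],[0,0,0]]], fingers=0.7, grip_force=3)

```text
clock: 6.2
tool_pos: [0.5977, -0.001, 0.0799]
eef_rot: [0.986, 0.167, 0.0, -0.0]
contact_force: [-0.6, 2.4, 4.4]
opening: 0.794
finger_force: 2.9
```

step_arm(increments=[[[0.1,-0.2,0],[0,0,0]],[[0.1,-0.3,0],[0,0,0]],[[0.2,-0.4,0],[0,0,0]],[[0.3,-0.6,0],[0,0,0]],[[0.3,-0.6,0],[0,0,0]],[[0.3,-0.6,0],[0,0,0]],[[0.3,-0.6,0],[0,0,0]],[[0.2,-0.5,0],[0,0,0]],[[0.2,-0.4,0],[0,0,0]],[[0.1,-0.3,0],[0,0,0]]])

```text
clock: 7.2
tool_pos: [0.6189, -0.0469, 0.0797]
eef_rot: [0.986, 0.166, 0.0, 0.0]
contact_force: [-1.0, 2.0, 2.9]
opening: 0.794
finger_force: 2.9
```

step_arm(increments=[[[0,0,0],[0,0,0]],[[0,0,0],[0,0,0]],[[0,0,0],[0,0,0]],[[0,0,0],[0,0,0]],[[0,0,0],[0,0,0]],[[0,0,0],[0,0,0]],[[0,0,0],[0,0,0]],[[0,0,0],[0,0,0]],[[0,0,0],[0,0,0]],[[0,0,0],[0,0,0]]], fingers=1)

```text
clock: 8.2
tool_pos: [0.6186, -0.0464, 0.0797]
eef_rot: [0.986, 0.166, 0.0, 0.0]
contact_force: [0.5, -0.5, -0.6]
opening: 1.001
finger_force: 0.0
```

step_arm(increments=[[[0,0,0.5],[0,0,0]],[[0,0,1.5],[0,0,0]],[[0,0,1.5],[0,0,0]],[[0,0,1.5],[0,0,0]],[[0,0,2],[0,0,0]],[[0,0,2],[0,0,0]],[[0,0,2],[0,0,0]],[[0,0,1],[0,0,0]],[[-1,-2,0],[0,0,0]],[[-2,-3,0],[0,0,0]]])

```text
clock: 9.2
tool_pos: [0.5901, -0.0941, 0.2009]
eef_rot: [0.986, 0.169, 0.002, -0.001]
contact_force: [-0.7, -0.9, -0.1]
opening: 1.003
finger_force: 0.0
```

step_arm(increments=[[[-2,-4,0],[0,0,0]],[[-2,-4,0],[0,0,0]],[[-2,-4,0],[0,0,0]],[[-2,-3,0],[0,0,0]],[[-2,-3,0],[0,0,0]],[[-1,-2,0],[0,0,0]],[[0,0,0],[0,0,0]],[[0,0,0],[0,0,0]],[[0,0,0],[0,0,0]],[[0,0,0],[0,0,0]]], fingers=0)

```text
clock: 10.2
tool_pos: [0.4797, -0.2946, 0.1999]
eef_rot: [0.986, 0.168, 0.0, -0.0]
contact_force: [1.3, 0.3, -0.9]
opening: 0.119
finger_force: 0.0
```

```bash
python3 - <<'E'
from h import *
a,d=r.snapshot('top');P=cloud('top',d);H=P[...,2]
crop=a[125:245,215:335]; cv2.imwrite('pics/crop2.png',cv2.resize(crop[:,:,::-1],(600,600),interpolation=cv2.INTER_CUBIC))
m=np.zeros(H.shape,bool); m[140:200,240:300]=1
n2,l2,s2,c2=cv2.connectedComponentsWithStats((m&(H>.115)&(H<.15)).astype(np.uint8))
for i in range(1,n2):
  if s2[i,4]>10:
    q=P[l2==i]; print('rim',cv2.minEnclosingCircle(q[:,:2].astype(np.float32)*1000),np.median(q[:,2]))
# tare key from the first picture: grey-brown = low saturation, darker than housing
z=np.load('pics/top0.npz')['a']; R=z[198:216,293:316]; g=cv2.GaussianBlur(R,(3,3),0).astype(int)
k=(g.sum(2)<520)&((g[...,0]-g[...,2])<40)
n,l,s,c=cv2.connectedComponentsWithStats(k.astype(np.uint8)); print(s,c)
i=1+np.argmax(s[1:,4]); u,v=c[i]+[293,198]; print(u,v,ray('top',u,v,.044), ray('top',305.2,206.8,.044))
print(r.get_state()['tool_pos'])
E
```

```text
rim ((620.0895385742188, -49.81002426147461), 35.581939697265625) 0.13205869295945247
[[  0   0  23  18 292]
 [  4   0   2   2   3]
 [  9   1   1   1   1]
 [ 19   1   1   2   2]
 [  5   4  14  10 100]
 [ 20   4   1   2   2]
 [ 21   7   2   3   4]
 [ 14  14   9   4  10]] [[10.47260274  8.47260274]
 [ 4.33333333  0.66666667]
 [ 9.          1.        ]
 [19.          1.5       ]
 [11.33        8.43      ]
 [20.          4.5       ]
 [21.5         8.        ]
 [17.7        15.5       ]]
304.33 206.43 [ 0.5043947  -0.16216123  0.044     ] [ 0.50311566 -0.16495376  0.044     ]
[ 0.47956049 -0.29484038  0.19978879]
```

View pics/crop2.png

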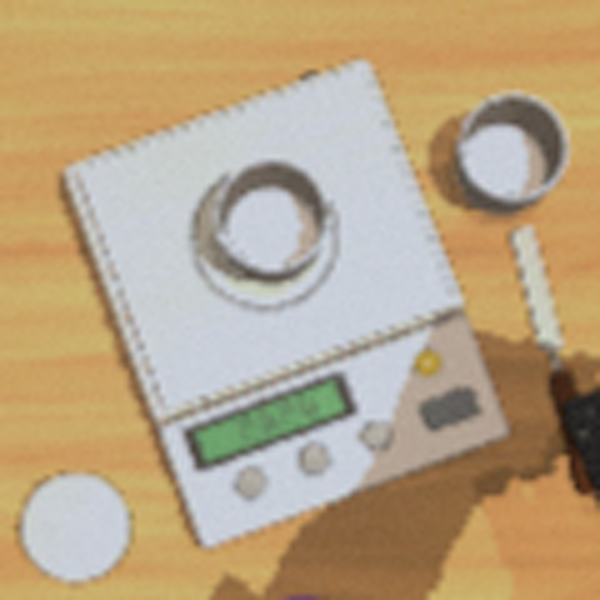

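The cup now sits inside the circle, about 4 mm off centre (the circle is at about (266,235) in the crop). The tare key is at (450,408) in the crop, which is (0.504,-0.163) in the world. Next I move above it with the fingers shut.

step_arm(increments=[[[0.2,1.0,0],[0,0,0]],[[0.3,2.0,0],[0,0,0]],[[0.5,2.2,0],[0,0,0]],[[0.5,2.5,0],[0,0,0]],[[0.5,2.5,0],[0,0,0]],[[0.3,2,0],[0,0,0]],[[0.2,1,0],[0,0,0]],[[0,0,-1],[0,0,0]],[[0,0,-1.5],[0,0,0]],[[0,0,-1.5],[0,0,0]]])

```text
clock: 11.25
tool_pos: [0.5033, -0.1657, 0.1588]
eef_rot: [0.986, 0.166, -0.0, 0.001]
contact_force: [0.0, -0.6, -1.0]
opening: 0.008
finger_force: 0.0
```

step_arm(increments=[[[0,0,-2],[0,0,0]],[[0,0,-2],[0,0,0]],[[0,0,-2],[0,0,0]],[[0,0,-2],[0,0,0]],[[0,0,-1],[0,0,0]],[[0,0,-0.5],[0,0,0]],[[0,0,-0.3],[0,0,0]],[[0,0,0],[0,0,0]],[[0,0,0],[0,0,0]],[[0,0,0],[0,0,0]]])

```text
clock: 12.25
tool_pos: [0.504, -0.1646, 0.0624]
eef_rot: [0.986, 0.166, 0.001, 0.0]
contact_force: [0.7, 0.3, 0.2]
opening: 0.005
finger_force: 0.0
```

```bash
python3 - <<'E'
from h import *
print('circle',ray('top',215+266/5,125+235/5,.064)[:2])
A=[]
for n,(y,x) in (("side",(160,220)),("top",(150,260))):
    a,d=r.snapshot(n); A.append(cv2.resize(a[y:y+80,x:x+80,::-1],(400,400),interpolation=cv2.INTER_CUBIC))
cv2.imwrite('pics/s2.png',np.hstack(A)); s=r.get_state();print(s['tool_pos'],s['opening'])
c=r.calibration('side'); f=192/np.tan(np.radians(c['fov_y'])/2)
def pj(X):
    p=np.array(c['R'])@X+c['t']; return (p[0]/p[2]*f+c['cx']-220)*5,(p[1]/p[2]*f+c['cy']-160)*5
print('key',pj(np.array([.504,-.163,.044])),'tip',pj(s['tool_pos']))
E
```

```text
circle [ 0.61757995 -0.04693123]
[ 0.50393357 -0.16448968  0.06222302] 0.002295703048993412
key (np.float64(330.69411000643413), np.float64(127.38839715926446)) tip (np.float64(333.27587925846615), np.float64(104.27840335837928))
```

View pics/s2.png

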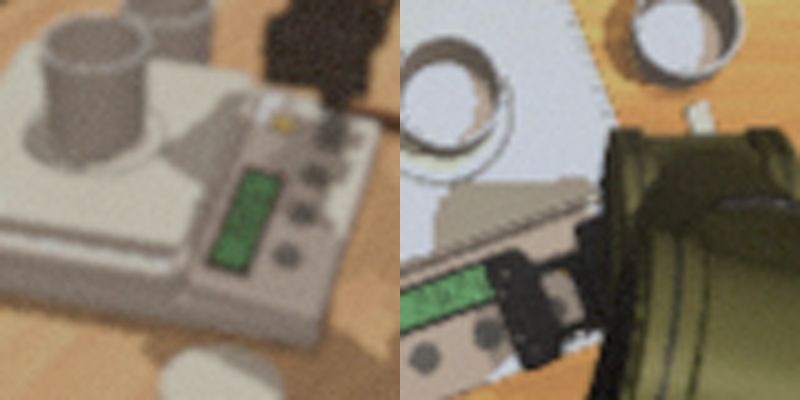

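The fingertips (333,105) are straight above the tare key (331,130). I'll press in slowly.

step_arm(increments=[[[0,0,-0.3],[0,0,0]],[[0,0,-0.3],[0,0,0]],[[0,0,-0.3],[0,0,0]],[[0,0,-0.3],[0,0,0]],[[0,0,-0.2],[0,0,0]],[[0,0,-0.1],[0,0,0]],[[0,0,-0.1],[0,0,0]],[[0,0,-0.1],[0,0,0]],[[0,0,0],[0,0,0]],[[0,0,0],[0,0,0]]])

```text
clock: 13.35
tool_pos: [0.5037, -0.1644, 0.0449]
eef_rot: [0.986, 0.166, 0.0, 0.0]
contact_force: [-0.2, 0.3, 2.5]
opening: 0.006
finger_force: 0.7
```

step_arm(increments=[[[0,0,-0.1],[0,0,0]],[[0,0,-0.05],[0,0,0]],[[0,0,-0.05],[0,0,0]],[[0,0,0],[0,0,0]],[[0,0,0],[0,0,0]],[[0,0,0],[0,0,0]],[[0,0,0],[0,0,0]],[[0,0,0],[0,0,0]],[[0,0,0],[0,0,0]],[[0,0,0],[0,0,0]]])

```text
clock: 14.35
tool_pos: [0.5039, -0.1643, 0.0428]
eef_rot: [0.986, 0.167, 0.0, 0.0]
contact_force: [0.9, 1.3, 4.3]
opening: 0.004
finger_force: 2.0
```

Force is about 4.3 N, so the key is roughly 3 mm in. I'll push a little further until it stops.

step_arm(increments=[[[0,0,-0.05],[0,0,0]],[[0,0,-0.05],[0,0,0]],[[0,0,-0.05],[0,0,0]],[[0,0,0],[0,0,0]],[[0,0,0],[0,0,0]],[[0,0,0],[0,0,0]],[[0,0,0],[0,0,0]],[[0,0,0],[0,0,0]],[[0,0,0],[0,0,0]],[[0,0,0],[0,0,0]]])

```text
clock: 15.35
tool_pos: [0.5041, -0.1643, 0.0415]
eef_rot: [0.986, 0.167, 0.0, 0.0]
contact_force: [1.2, 1.5, 6.2]
opening: 0.002
finger_force: 3.4
```

Force is now 6.2 N, more than the 5.5 N spring force, so the key is fully in. Withdrawing.

step_arm(increments=[[[0,0,0.3],[0,0,0]],[[0,0,0.7],[0,0,0]],[[0,0,1.5],[0,0,0]],[[0,0,2],[0,0,0]],[[0,0,2],[0,0,0]],[[0,0,2],[0,0,0]],[[0,0,2],[0,0,0]],[[0,0,2],[0,0,0]],[[0,0,2],[0,0,0]],[[0,0,2],[0,0,0]]])

```text
clock: 16.35
tool_pos: [0.5023, -0.1648, 0.2068]
eef_rot: [0.986, 0.166, -0.001, -0.0]
contact_force: [0.8, 0.5, 0.4]
opening: 0.003
finger_force: 0.0
```

step_arm(increments=[[[-0.3,-2,0],[0,0,0]],[[-0.5,-3,0],[0,0,0]],[[-0.5,-3,0],[0,0,0]],[[-0.5,-3,0],[0,0,0]],[[-0.5,-2,0],[0,0,0]],[[0,-1,0],[0,0,0]],[[0,0,0],[0,0,0]],[[0,0,0],[0,0,0]],[[0,0,0],[0,0,0]],[[0,0,0],[0,0,0]]])

```text
clock: 17.35
tool_pos: [0.4811, -0.303, 0.2063]
eef_rot: [0.986, 0.168, 0.0, -0.0]
contact_force: [-0.3, 0.6, -0.3]
opening: 0.005
finger_force: 0.0
```

```bash
python3 - <<'E'
from h import *
a,d=r.snapshot('top');P=cloud('top',d);H=P[...,2]
m=np.zeros(H.shape,bool); m[140:200,240:300]=1; k=m&(H>.115)&(H<.15)
print(cv2.minEnclosingCircle(P[k][:,:2].astype(np.float32)*1000), r.get_state()['contact_force'])
b,_=r.snapshot('side'); cv2.imwrite('pics/end.png',np.hstack([cv2.resize(i[:,:,::-1],(400,400),interpolation=cv2.INTER_CUBIC) for i in (a[125:245,215:335],b[140:240,200:300])]))
E
```

```text
((620.728271484375, -49.9705696105957), 36.10322952270508) [1.14164194e+00 7.42209070e-04 4.18830207e-01]
```

View pics/end.png

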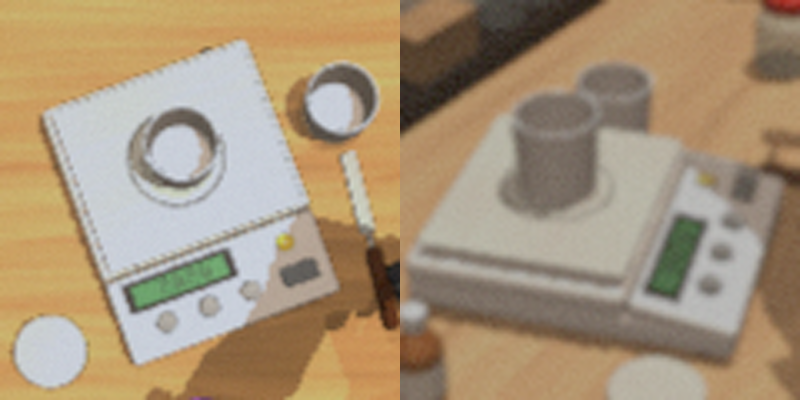

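The cup stands in the circle, with the top view putting it at (180,147) in its crop. The hand is clear and the other objects are where they were, so I'm handing in.

```bash
python3 -c "
from plant import r
print(r.finish_job())"
```

```text
the job is handed in; nothing more can be done
None
```

The cup stands inside the engraved circle, about 4–5 mm off centre by the last camera measurement. The tare key was pressed fully in (about 6 N) and released, the hand withdrawn and the job handed in; no verdict came back.

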